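# Slacken the left-hand nut of the vegetable slicer

## Robot

A 6-joint arm with a two-finger parallel gripper is mounted at the origin on the work surface. World frame = base frame: x ahead of the robot, y to its left, z up, the work surface at z = 0. Lengths are in m, angles in rad, forces in N, time in s.
With the tool pointing down it reaches from about 0.35 to 0.775 m from the base axis. Payload 7.3 kg.
Tool frame: the origin (TCP) lies midway between the tips of the shut fingers; the grasp point (between the pads) lies 19 mm behind it (robot.grasp_offset is the z of the grasp point in the tool frame, in m); z points along the fingers, y is the direction in which the jaws open and shut (so a half turn about z gives the same grasp; the last joint's range is limited). The gripper opens to 92 mm and grips with 3 to 60 N. Pads are 19 mm wide; open, the fingers measure 130 mm over their backs; the gripper's body (75 mm by 190 mm) begins 47 mm behind the grasp point.
Start: joints at [1.156, 0.342, 1.524, -0, 1.275, -0.146], TCP at [0.139, 0.506, 0.227] pointing down, gripper open.
Joint ranges: [-2.53, 2.53], [-0.77, 2.02], [0.04, 2.7], [-1, 4.14], [0.28, 2.66], [-3.11, 3.11]. Speed limits (rad/s): [2.57, 2.57, 3.14, 3.14, 3.14, 3.14].

## Interface

Orientations are given as [roll, pitch, yaw] about the fixed x, y, z axes, in that order (R = Rz(yaw) Ry(pitch) Rx(roll)).
In Python, from cell import observe, imaging, workorder, robot gives the robot as it stands. The module is installed in compiled form; this text tells all that it offers.
- The arm moves only by the tool send_rows, never from a script. Its argument "series" is a list of rows, each a list of 7 numbers: the shift along the tool's x, y, z in m, then the turn, a rotation vector about the tool's x, y, z in rad, then the closure, from 0 (fully open) to 1 (shut). A call has 1 to 5 rows; each row shifts and turns the commanded pose from where the row before left it, along the tool's axes as they then stand; what a row does not reach is not made up. A row lasts 1/12 s, in which the tool goes at most 41.7 mm and 7.16 degrees, less where a joint would pass 70% of its speed; a pose out of reach is approached as far as the arm can. A call is refused whole if a number of a shift passes 0.0417 or a number of a turn 0.125, either way. A call with a gripper value outside its range is refused whole. The fingers move at their own pace and stop on an object; "newtons" is the grip in N (left out, the last holds). Time passes only in rows, so rows that do not move let the fingers close. It gives the time, the measured TCP pose, the force and the opening at its end, in the units of the state.
- observe(): the state, without advancing time (a new reading comes with each control period).
- imaging.read_camera(name): name is "scene" or "top" or "wrist"; returns a dict with "color" (384x512x3 uint8, red, green, blue), "range_z" (384x512 float32, m along the optical axis (not along the pixel's ray), 0 where there is no reading), "vfov" (degrees; the focal length in pixels is half the picture's height over the tangent of half this angle, whatever the lens; pixels are square), "cx", "cy" (the principal point, pixels), "T" (4x4, takes a point from camera to world coordinates). Camera axes: x right, y down, z forward; pixel columns grow to the right and rows downward; lengths in m; the calibration is good to about 2 mm. A picture is of the moment at which its call begins.
- workorder.hand_in(): hands the job in, once; it reports no verdict.
The state is a dict: "time": time; "qpos": joint angles; "qvel": joint speeds; "joint_efforts": joint torques, N m; "tool_pos": TCP position; "tool_rot": TCP orientation; "contact_force": force on the tool from outside, world axes, zero at the start; "torque": the same for the moment, N m; "opening": finger opening in m.
Only numpy, scipy, OpenCV 4.12 (cv2) and the standard library are available. Lean on these libraries where they do the work, as an engineer would, in place of code of your own. Each camera call takes 0.05 s, during which the arm holds its last target.

## Task

The slicing disc has to come off for washing. Its black wing nut has a left-hand thread, so unscrew it by turning it clockwise, seen from above, until the engraved white line on the nut points along the engraved black line on the disc; leave it standing there and let go. Do not turn the similar nut on the grater.

Things in the scene. Friction and masses are not known exactly. Their poses are not given: they have to be found in the camera images.
- slicer_nut (a joint): turn of the slicer's nut about its upright axis, rad: 0 = fully tight (hard stop), growing clockwise seen from above; at 1.35 its white line is in line with the black release line; second hard stop at 2.2. Starts between 0.05 and 0.5; friction about 0.08 N m; stays where it is left; the nut rises 2 mm per rad as it unscrews
- nut_grip (a point): on the axis of the slicer's nut, at the height to grip it. The nut: black bar 56 long, 14 thick (pinch across this), 33 mm high, on a round metal collar 40 mm wide, 8 mm high. This point is 10 mm below the bar's top, 32 mm above the disc when tight. x axis: along the bar to the end whose top has the engraved white line (26 x 6 mm, from the middle out); z up; the axes turn with the nut
- release_line (a point): middle of the black release line engraved on the slicer's disc: thin, radial, 66 x 4 mm, opposite the grey switch box, its middle 63 mm from the nut's axis. x axis outwards along it, z up. The slicer is a fixed white drum 210 mm wide, 74 mm high to the face of its metal disc, which has three broad black radial slits with blades
- grater_nut_end (a point): one end of the bar of the grater's nut, 28 mm from that nut's axis. The grater is a similar white drum, but its disc is covered with small round studs and has no slits; its nut is a black bar of the same size without any engraved line, and must not be turned
There are look-alikes about, which are no part of the job. What is shaped like the part that bears slicer_nut but pink is not meant.

How it is judged:
At the end, for the whole second after the job is handed in: the slicer's nut has been unscrewed clockwise until its white line is within 12 degrees of the disc's black release line (0.21 rad either side of 1.35), and it stands still (value of joint slicer_nut between 1.14 and 1.56 rad and velocity of joint slicer_nut between -0.05 and 0.05 rad/s); the robot touches nothing.
It fails at once if the grater's nut is turned (its bar's end moves more than 8 mm, about 16 degrees) (distance of grater_nut_end from where it was at the start of the episode above 0.008 m).
It also fails if it takes over 32 s, if anything falls off the work surface, if the arm or the gripper's body presses on something with over 40 N, if the wrist force passes 120 N, or if a joint passes its speed limit or range.

## Working session

There is one attempt and no reset: what is moved stays moved. The work goes in short steps, Python scripts to look and compute and a tool call to move; the robot and the scene stay as the last step left them, time stands still between calls to the robot, and variables do not carry over. Pictures are saved under pics/ and viewed, and the job is handed in when it is done.

Besides the shell and the picture viewer there is one more tool, called after "Call:" as name(argument=value, ...), one argument or row to a line, values as JSON. send_rows: Moves the arm, as the interface text tells. Its arguments: {"type":"object","properties":{"series":{"type":"array","items":{"type":"array","items":{"type":"number"}}},"newtons":{"type":"number"}},"required":["series"]}

```bash
mkdir -p pics; python3 - <<'E'
from cell import observe, imaging, workorder, robot
import cv2,numpy as np
s=observe();print(s)
for n in("scene","top"):
    d=imaging.read_camera(n);np.savez(f"pics/{n}1.npz",**d)
    cv2.imwrite(f"pics/{n}1.png",cv2.cvtColor(d["color"],cv2.COLOR_RGB2BGR));print(n,d["vfov"],d["cx"],d["cy"],d["T"].round(3))
E
```

```text
{'time': 0.0, 'qpos': array([ 1.15604484e+00,  3.42753681e-01,  1.52504071e+00,  1.17442917e-05,
        1.27538281e+00, -1.45990561e-01]), 'qvel': array([ 0.00155177, -0.00057643,  0.00123508,  0.00056228, -0.00084571,
       -0.00039093]), 'joint_efforts': array([ 2.08888869e-04, -4.31239307e+01, -2.44217670e+01,  7.17663788e-02,
        5.56269858e-02, -1.25376000e-04]), 'tool_pos': array([0.13920899, 0.50577892, 0.22602062]), 'tool_rot': array([-3.14002659e+00, -2.41619529e-04,  2.87282811e+00]), 'contact_force': array([ 0.78019176, -0.81520037, -0.54008963]), 'torque': array([-0.06751283, -0.0351131 , -0.01972522]), 'opening': 0.09202054955494764}
scene 46.42504729428151 260.79025155268477 197.89341925999094 [[-0.636  0.539 -0.552  0.967]
 [ 0.771  0.454 -0.446  0.395]
 [ 0.011 -0.71  -0.704  0.73 ]
 [ 0.     0.     0.     1.   ]]
top 52.7889088872985 251.99228416801188 187.8658050414327 [[ 0.009 -0.98   0.197  0.295]
 [-1.    -0.014 -0.024  0.006]
 [ 0.027 -0.196 -0.98   0.891]
 [ 0.     0.     0.     1.   ]]
```

View pics/top1.png

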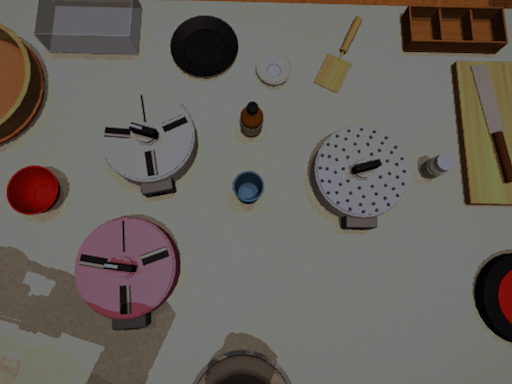

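View pics/scene1.png

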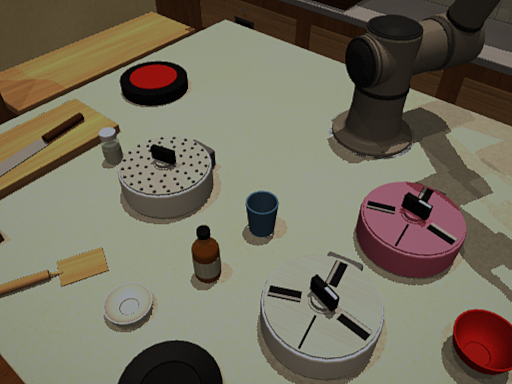

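```bash
cat > h.py <<'E'
import numpy as np
def world(d,u,v,z):
    f=d["color"].shape[0]/2/np.tan(np.radians(float(d["vfov"]))/2)
    r=d["T"][:3,:3]@np.array([(u-d["cx"])/f,(v-d["cy"])/f,1]);o=d["T"][:3,3]
    return o+r*(z-o[2])/r[2]
def wdepth(d):
    h,w=d["range_z"].shape;f=h/2/np.tan(np.radians(float(d["vfov"]))/2)
    v,u=np.mgrid[:h,:w];Z=d["range_z"]
    P=np.stack([(u-d["cx"])/f*Z,(v-d["cy"])/f*Z,Z],-1)
    return P@d["T"][:3,:3].T+d["T"][:3,3]
E
python3 - <<'E'
import cv2,numpy as np
from h import *
d=np.load("pics/top1.npz");c=d["color"][85:205,90:210,::-1]
c=np.clip(c.astype(float)*1.6,0,255).astype(np.uint8)
t=cv2.resize(c,(600,600),interpolation=cv2.INTER_CUBIC)
cv2.imwrite("pics/topcrop1.png",t)
d=np.load("pics/scene1.npz");c=d["color"][240:380,250:390,::-1]
cv2.imwrite("pics/scenecrop1.png",cv2.resize(c,(600,600),interpolation=cv2.INTER_CUBIC))
d=np.load("pics/top1.npz");P=wdepth(d)
for uv in [(148,135),(140,128),(155,133),(130,150),(128,143),(200,200)]:print(uv,P[uv[1],uv[0]].round(4))
E
```

```text
(148, 135) [0.5664 0.2093 0.0966]
(140, 128) [0.5745 0.2216 0.1167]
(155, 133) [0.5675 0.1922 0.107 ]
(130, 150) [0.5389 0.2515 0.075 ]
(128, 143) [0.5544 0.2567 0.0759]
(200, 200) [0.4431 0.1041 0.001 ]
```

View pics/topcrop1.png

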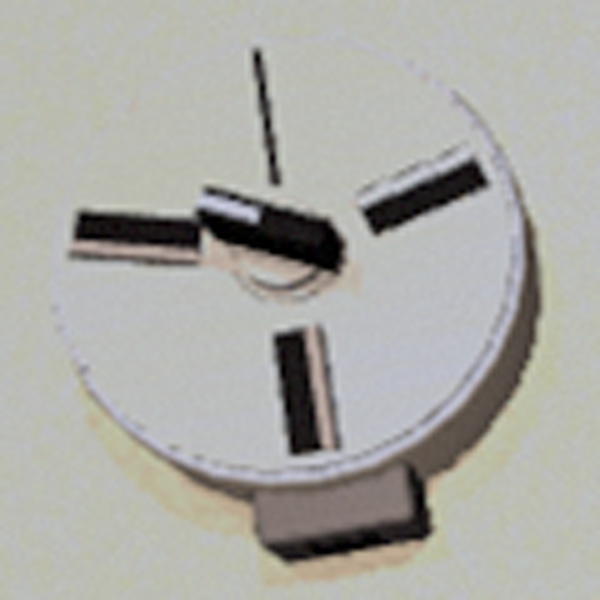

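View pics/scenecrop1.png

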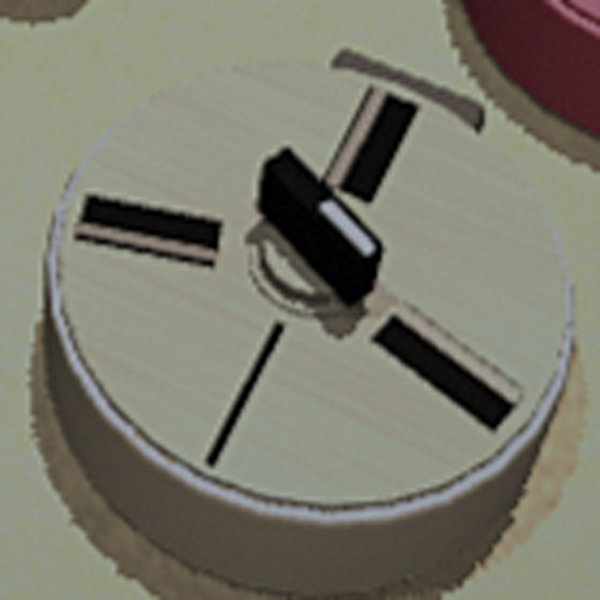

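```bash
python3 - <<'E'
import cv2,numpy as np
from h import *
for n in("top","scene"):
    d=np.load(f"pics/{n}1.npz");P=wdepth(d)
    m=(np.hypot(P[...,0]-.568,P[...,1]-.207)<.045)&(P[...,2]>.112)&(P[...,2]<.13)
    q=P[m];print(n,m.sum(),q.mean(0).round(4),np.median(q[:,2]))
    r=cv2.minAreaRect((q[:,:2]*1000).astype(np.float32));print(r)
    m=(np.hypot(P[...,0]-.568,P[...,1]-.207)<.12)&(P[...,2]>.070)&(P[...,2]<.08)
    print("disc",cv2.minEnclosingCircle((P[m][:,:2]*1000).astype(np.float32)),np.median(P[m][:,2]))
d=np.load("pics/top1.npz")
g=lambda x,y,z:world(d,90+x/5-.4,85+y/5-.4,z)
a,b=g(257,50,.074),g(277,184,.074);print("line",a,b,np.linalg.norm(a-b),np.degrees(np.arctan2(*(a-b)[[1,0]])))
a,b=g(200,203,.117),g(260,215,.117);print("white",a,b,np.linalg.norm(a-b),np.degrees(np.arctan2(*(a-b)[[1,0]])))
d=np.load("pics/scene1.npz");k=140/600
g=lambda x,y,z:world(d,250+x*k-.4,240+y*k-.4,z)
a,b=g(211,464,.074),g(281,324,.074);print("line",a,b,np.linalg.norm(a-b),np.degrees(np.arctan2(*(a-b)[[1,0]])))
a,b=g(373,250,.117),g(324,203,.117);print("white",a,b,np.linalg.norm(a-b),np.degrees(np.arctan2(*(a-b)[[1,0]])))
E
```

```text
top 177 [0.575  0.2179 0.1158] 0.11580254764253994
((575.7537841796875, 218.2772216796875), (55.003013610839844, 14.882500648498535), 75.09477996826172)
disc ((574.457275390625, 218.53823852539062), 102.87299346923828) 0.07371622590489235
scene 284 [0.5782 0.2169 0.1167] 0.11691400254039724
((577.1884765625, 216.3016357421875), (55.87555694580078, 15.123187065124512), 72.87519836425781)
disc ((577.671630859375, 216.5298614501953), 102.862548828125) 0.07469118239627448
line [0.66879893 0.23651478 0.074     ] [0.60551122 0.223585   0.074     ] 0.06459499150792562 11.54671847174847
white [0.58015583 0.24352126 0.117     ] [0.57535847 0.21829413 0.117     ] 0.025679227419969225 79.23281973827552
line [0.66950988 0.23575273 0.074     ] [0.60595413 0.22274573 0.074     ] 0.0648730676483233 11.56614737652159
white [0.5821737  0.24267615 0.117     ] [0.57660105 0.21720745 0.117     ] 0.026071231274507695 77.65797396412424
```

The white slicer's nut is at (0.576, 0.2175), with its disc face at z = 0.074. The bar points at about 75° and the release line at 11.5°, so the joint is at about 0.24 and needs about 63° clockwise. Both views agree. I'll move over it first.

Call:
send_rows(
  series=[
    [-0.033, -0.0108, 0, 0, 0, 0, 0],
    [-0.033, -0.0108, 0, 0, 0, 0, 0],
    [-0.033, -0.0108, 0, 0, 0, 0, 0],
    [-0.033, -0.0108, 0, 0, 0, 0, 0],
    [-0.033, -0.0108, 0, 0, 0, 0, 0],
  ],
)

```text
time: 0.52
tool_pos: [0.285, 0.4091, 0.2265]
tool_rot: [-3.141, -0.0, 2.873]
contact_force: [0.2, 1.7, -0.4]
opening: 0.0922
```

Call:
send_rows(
  series=[
    [-0.033, -0.0108, 0, 0, 0, 0, 0],
    [-0.033, -0.0108, 0, 0, 0, 0, 0],
    [-0.033, -0.0108, 0, 0, 0, 0, 0],
    [-0.033, -0.0108, 0, 0, 0, 0, 0],
    [-0.033, -0.0108, 0, 0, 0, 0, 0],
  ],
)

```text
time: 0.93
tool_pos: [0.4299, 0.3131, 0.2264]
tool_rot: [-3.141, -0.001, 2.873]
contact_force: [-0.7, 0.6, -0.2]
opening: 0.0916
```

Call:
send_rows(
  series=[
    [-0.033, -0.0108, 0, 0, 0, 0, 0],
    [-0.033, -0.0108, 0, 0, 0, 0, 0],
    [-0.033, -0.0108, 0, 0, 0, 0, 0],
    [-0.033, -0.0108, 0, 0, 0, 0, 0],
    [-0.033, -0.0108, 0, 0, 0, 0, 0],
  ],
)

```text
time: 1.35
tool_pos: [0.5746, 0.2173, 0.2262]
tool_rot: [-3.141, -0.001, 2.873]
contact_force: [1.0, 0.2, 0.4]
opening: 0.0919
```

Call:
send_rows(
  series=[
    [0, 0, 0, 0, 0, 0.12, 0],
    [0, 0, 0, 0, 0, 0.12, 0],
    [0, 0, 0, 0, 0, 0.12, 0],
    [0, 0, 0, 0, 0, 0.12, 0],
    [0, 0, 0, 0, 0, 0.12, 0],
  ],
)

```text
time: 1.77
tool_pos: [0.5735, 0.2183, 0.2261]
tool_rot: [-3.141, -0.001, 2.267]
contact_force: [0.2, 0.6, -0.2]
opening: 0.0915
```

Call:
send_rows(
  series=[
    [0, 0, 0, 0, 0, 0.12, 0],
    [0, 0, 0, 0, 0, 0.12, 0],
    [0, 0, 0, 0, 0, 0.12, 0],
    [0, 0, 0, 0, 0, 0.12, 0],
    [0, 0, 0, 0, 0, 0.12, 0],
  ],
)

```text
time: 2.18
tool_pos: [0.5734, 0.2185, 0.2262]
tool_rot: [-3.14, 0.0, 1.667]
contact_force: [-0.1, -0.1, -0.3]
opening: 0.0918
```

Call:
send_rows(
  series=[
    [0, 0, 0, 0, 0, 0.12, 0],
    [0, 0, 0, 0, 0, 0.12, 0],
    [0, 0, 0, 0, 0, 0.12, 0],
    [0, 0, 0, 0, 0, 0, 0],
    [0, 0, 0, 0, 0, 0, 0],
  ],
)

```text
time: 2.6
tool_pos: [0.5734, 0.2185, 0.2263]
tool_rot: [-3.141, 0.0, 1.316]
contact_force: [0.3, -0.3, -0.8]
opening: 0.0919
```

```bash
python3 - <<'E'
from cell import *
from cell import observe, imaging
import cv2,numpy as np
from h import *
s=observe();print(s["time"],s["tool_pos"],np.degrees(s["tool_rot"]),s["qpos"])
d=imaging.read_camera("wrist");np.savez("pics/w1.npz",**d)
cv2.imwrite("pics/w1.png",cv2.cvtColor(d["color"],cv2.COLOR_RGB2BGR))
P=wdepth(d)
m=(np.hypot(P[...,0]-.576,P[...,1]-.217)<.045)&(P[...,2]>.112)&(P[...,2]<.13)
q=P[m];print(m.sum(),np.median(q[:,2]),cv2.minAreaRect((q[:,:2]*1000).astype(np.float32)))
E
```

```text
2.6 [0.57344387 0.2184982  0.22629503] [-1.79956801e+02  1.74588545e-02  7.54258077e+01] [2.39175949e-01 5.08097159e-01 1.26211705e+00 9.06206820e-05
 1.37218678e+00 4.93525789e-01]
718 0.11529934279888626 ((575.6626586914062, 217.63455200195312), (55.506229400634766, 13.523905754089355), 75.13532257080078)
```

View pics/w1.png

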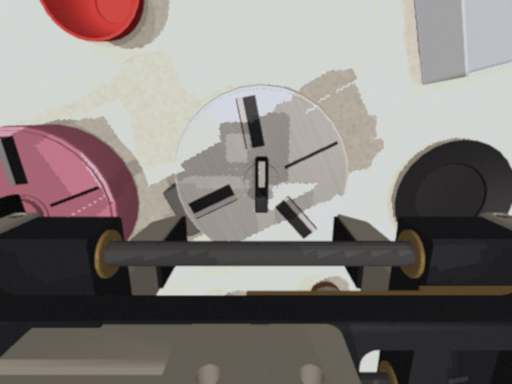

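The wrist view shows the bar at about (261,185), with the white line on its upper end. The bar's angle is 75.1° and the tool's is 75.4°, and the tool needs 2.4 mm in tool y. Next I'll descend and grip.

Call:
send_rows(
  series=[
    [0, 0.0024, 0.025, 0, 0, 0, 0],
    [0, 0, 0.025, 0, 0, 0, 0],
    [0, 0, 0.025, 0, 0, 0, 0],
    [0, 0, 0.025, 0, 0, 0, 0],
    [0, 0, 0.02, 0, 0, 0, 0],
  ],
)

```text
time: 3.07
tool_pos: [0.5752, 0.2177, 0.1047]
tool_rot: [-3.14, 0.001, 1.316]
contact_force: [0.3, -0.5, -0.9]
opening: 0.0915
```

Call:
send_rows(
  series=[
    [0, 0, 0.01, 0, 0, 0, 0],
    [0, 0, 0.009, 0, 0, 0, 0],
    [0, 0, 0, 0, 0, 0, 0],
    [0, 0, 0, 0, 0, 0, 0],
  ],
)

```text
time: 3.4
tool_pos: [0.5764, 0.218, 0.0883]
tool_rot: [3.141, -0.0, 1.314]
contact_force: [-0.2, 0.0, 0.4]
opening: 0.0919
```

Call:
send_rows(
  newtons=25,
  series=[
    [0, 0, 0, 0, 0, 0, 1],
    [0, 0, 0, 0, 0, 0, 1],
    [0, 0, 0, 0, 0, 0, 1],
    [0, 0, 0, 0, 0, 0, 1],
    [0, 0, 0, 0, 0, 0, 1],
  ],
)

```text
time: 3.82
tool_pos: [0.5761, 0.218, 0.0882]
tool_rot: [3.141, -0.0, 1.313]
contact_force: [-1.0, -0.2, -0.1]
opening: 0.0628
```

Call:
send_rows(
  series=[
    [0, 0, 0, 0, 0, 0, 1],
    [0, 0, 0, 0, 0, 0, 1],
    [0, 0, 0, 0, 0, 0, 1],
    [0, 0, 0, 0, 0, 0, 1],
    [0, 0, 0, 0, 0, 0, 1],
  ],
)

```text
time: 4.23
tool_pos: [0.5759, 0.2179, 0.0877]
tool_rot: [-3.142, -0.0, 1.313]
contact_force: [0.0, -0.3, -0.2]
opening: 0.0294
```

Call:
send_rows(
  series=[
    [0, 0, 0, 0, 0, 0, 1],
    [0, 0, 0, 0, 0, 0, 1],
    [0, 0, 0, 0, 0, 0, 1],
    [0, 0, 0, 0, 0, 0, 1],
    [0, 0, 0, 0, 0, 0, 1],
  ],
)

```text
time: 4.65
tool_pos: [0.5753, 0.2181, 0.0877]
tool_rot: [-3.14, 0.0, 1.313]
contact_force: [-3.4, 2.2, 2.3]
opening: 0.0138
```

Call:
send_rows(
  series=[
    [0, 0, 0, 0, 0, 0, 1],
    [0, 0, -0.0001, 0, 0, 0.06, 1],
    [0, 0, -0.0001, 0, 0, 0.06, 1],
    [0, 0, -0.0001, 0, 0, 0.06, 1],
    [0, 0, -0.0001, 0, 0, 0.06, 1],
  ],
)

```text
time: 5.07
tool_pos: [0.5756, 0.218, 0.0882]
tool_rot: [-3.141, 0.0, 1.07]
contact_force: [-3.4, 0.7, 3.0]
opening: 0.0137
```

Call:
send_rows(
  series=[
    [0, 0, -0.0001, 0, 0, 0.06, 1],
    [0, 0, -0.0001, 0, 0, 0.06, 1],
    [0, 0, -0.0001, 0, 0, 0.06, 1],
    [0, 0, -0.0001, 0, 0, 0.06, 1],
    [0, 0, -0.0001, 0, 0, 0.06, 1],
  ],
)

```text
time: 5.48
tool_pos: [0.5758, 0.2178, 0.0888]
tool_rot: [3.141, 0.0, 0.77]
contact_force: [-2.8, -0.3, 2.2]
opening: 0.0135
```

Call:
send_rows(
  series=[
    [0, 0, -0.0001, 0, 0, 0.06, 1],
    [0, 0, -0.0001, 0, 0, 0.06, 1],
    [0, 0, -0.0001, 0, 0, 0.06, 1],
    [0, 0, -0.0001, 0, 0, 0.06, 1],
    [0, 0, 0, 0, 0, 0, 1],
  ],
)

```text
time: 5.9
tool_pos: [0.576, 0.2176, 0.0892]
tool_rot: [3.141, 0.0, 0.531]
contact_force: [-2.6, -2.2, 2.8]
opening: 0.0138
```

```bash
python3 - <<'E'
from cell import observe
s=observe();print({k:s[k] for k in("time","tool_pos","tool_rot","contact_force","torque","opening","qpos")})
E
```

```text
{'time': 5.9, 'tool_pos': array([0.57600758, 0.2175937 , 0.08924501]), 'tool_rot': array([3.14106854e+00, 5.27175660e-05, 5.30807591e-01]), 'contact_force': array([-2.61602665, -2.17470854,  2.80380161]), 'torque': array([-0.32022691,  0.62667866, -0.07839327]), 'opening': 0.0137537318936896, 'qpos': array([ 2.37059341e-01,  6.35130526e-01,  1.43651735e+00, -5.89339939e-04,
        1.06984356e+00,  1.27733107e+00])}
```

The turn is tracking well: the wrist moment of about 0.08 N m matches the nut's friction. There is about 0.33 rad left.

Call:
send_rows(
  series=[
    [0, 0, -0.0001, 0, 0, 0.06, 1],
    [0, 0, -0.0001, 0, 0, 0.06, 1],
    [0, 0, -0.0001, 0, 0, 0.06, 1],
    [0, 0, -0.0001, 0, 0, 0.06, 1],
    [0, 0, -0.0001, 0, 0, 0.06, 1],
  ],
)

```text
time: 6.32
tool_pos: [0.5761, 0.2173, 0.0898]
tool_rot: [3.141, -0.0, 0.232]
contact_force: [-3.8, -3.2, 3.7]
opening: 0.0137
```

Call:
send_rows(
  series=[
    [0, 0, -0.0001, 0, 0, 0.03, 1],
    [0, 0, 0, 0, 0, 0, 1],
    [0, 0, 0, 0, 0, 0, 1],
  ],
)

```text
time: 6.57
tool_pos: [0.5761, 0.2173, 0.0899]
tool_rot: [3.141, -0.0, 0.205]
contact_force: [-3.0, -3.7, 4.5]
opening: 0.0134
```

Call:
send_rows(
  series=[
    [0, 0, 0, 0, 0, 0, 0.7],
    [0, 0, 0, 0, 0, 0, 0.7],
    [0, 0, 0, 0, 0, 0, 0.5],
    [0, 0, 0, 0, 0, 0, 0.3],
    [0, 0, 0, 0, 0, 0, 0],
  ],
)

```text
time: 6.98
tool_pos: [0.576, 0.2182, 0.0895]
tool_rot: [-3.141, -0.0, 0.203]
contact_force: [0.2, 0.3, -0.6]
opening: 0.0429
```

Call:
send_rows(
  series=[
    [0, 0, 0, 0, 0, 0, 0],
    [0, 0, 0, 0, 0, 0, 0],
    [0, 0, 0, 0, 0, 0, 0],
    [0, 0, 0, 0, 0, 0, 0],
    [0, 0, 0, 0, 0, 0, 0],
  ],
)

```text
time: 7.4
tool_pos: [0.576, 0.2179, 0.0896]
tool_rot: [-3.142, -0.0, 0.203]
contact_force: [0.3, -0.4, -0.3]
opening: 0.0757
```

Open and clear of the nut. I'll rise and check.

Call:
send_rows(
  series=[
    [0, 0, -0.02, 0, 0, 0, 0],
    [0, 0, -0.035, 0, 0, 0, 0],
    [0, 0, -0.035, 0, 0, 0, 0],
    [0, 0, -0.035, 0, 0, 0, 0],
    [0, 0, -0.03, 0, 0, 0, 0],
  ],
)

```text
time: 7.82
tool_pos: [0.5761, 0.218, 0.2473]
tool_rot: [-3.141, -0.002, 0.203]
contact_force: [0.5, -0.4, 0.1]
opening: 0.0916
```

Call:
send_rows(
  series=[
    [0, 0, 0, 0, 0, 0, 0],
    [0, 0, 0, 0, 0, 0, 0],
    [0, 0, 0, 0, 0, 0, 0],
  ],
)

```text
time: 8.07
tool_pos: [0.5754, 0.2178, 0.2438]
tool_rot: [-3.142, 0.001, 0.203]
contact_force: [0.1, 0.3, 0.0]
opening: 0.0918
```

```bash
python3 - <<'E'
from cell import observe, imaging
import cv2,numpy as np
from h import *
s=observe();print(s["time"],s["tool_pos"],s["contact_force"],abs(s["qvel"]).max())
for n in("wrist","scene"):
    d=imaging.read_camera(n);np.savez(f"pics/{n}2.npz",**d)
    P=wdepth(d)
    m=(np.hypot(P[...,0]-.576,P[...,1]-.217)<.045)&(P[...,2]>.113)&(P[...,2]<.13)
    q=P[m];print(n,m.sum(),np.median(q[:,2]),cv2.minAreaRect((q[:,:2]*1000).astype(np.float32)))
    c=d["color"][...,::-1]
    cv2.imwrite(f"pics/{n}2.png",np.ascontiguousarray(c))
E
```

```text
8.0667 [0.57543801 0.21779266 0.24377431] [0.12695062 0.33919928 0.01957772] 0.021558904833958344
wrist 656 0.11746619477753548 ((575.4639282226562, 217.32627868652344), (56.05156326293945, 13.305646896362305), 11.298258781433105)
scene 277 0.11915771449975932 ((576.8604125976562, 216.058837890625), (56.0222282409668, 14.265202522277832), 11.524785041809082)
```

View pics/wrist2.png

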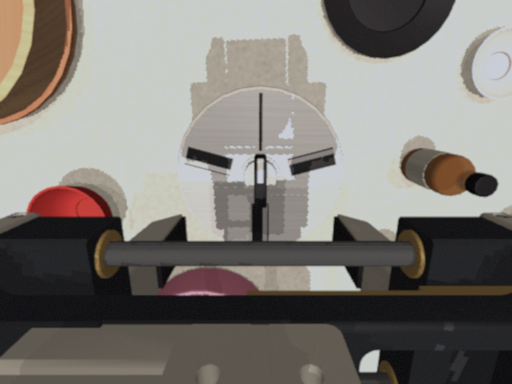

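View pics/scene2.png

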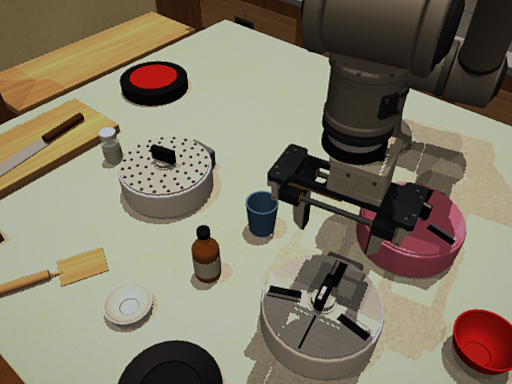

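The wrist view shows the white line (260,155–200) in line with the black line (260,95–150). The bar's angle measures 11.3–11.5° and the release line's 11.5°. The scene view shows the gripper clear and the grater untouched.

```bash
python3 -c "
from cell import workorder
print(workorder.hand_in())"
```

```text
the job is handed in; nothing more can be done
None
```

I turned the white slicer's nut about 63.5° clockwise, until its white line lined up with the black release line. Then I let go, raised the gripper clear and handed the job in at about 8.2 s; no verdict is reported.

- **Alignment:** after release the bar measured 11.3° in the wrist camera and 11.5° in the scene camera. The release line, measured before the turn, was at 11.5°. That puts the joint within about 0.01 rad of 1.35.
- **Nut height:** the bar's top rose about 2 mm, as expected for that turn.
- **Contact:** the contact force was about zero with the gripper well above the nut. The arm did not go near the grater, and its nut looks unchanged.

No check failed. The only disagreement was in my first hand-read angles of the white line, 78–79° against 75° from the depth data. I used 75°, and the wrist camera confirmed it before I gripped.

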